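# Fetch the pill organizer from behind

### The arm

A 6-joint arm with a two-finger parallel gripper is mounted at the origin on the work surface. World frame = base frame: x ahead of the robot, y to its left, z up, the work surface at z = 0. Lengths are in m, angles in rad, forces in N, time in s.
With the tool pointing down it reaches from about 0.4 to 0.825 m from the base axis. Payload 7 kg.
Tool frame: the origin (TCP) lies midway between the tips of the shut fingers; the grasp point (between the pads) lies 19 mm behind it (ctrl.grasp_offset is the distance from the TCP to the grasp point, in m); z points along the fingers, x is the direction in which the jaws open and shut, and the axes are right-handed (so a half turn about z gives the same grasp; the last joint's range is limited). The gripper opens to 88 mm and grips with 3 to 60 N. Pads are 19 mm wide; open, the fingers measure 130 mm over their backs; the gripper's body (78 mm by 193 mm) begins 47 mm behind the grasp point.
Start: joints at [-0.821, 0.359, 0.012, 0, -1.224, -0.288], TCP at [0.301, -0.604, 0.227] pointing down, gripper open.
Joint ranges: [-3.07, 3.07], [-1.43, 2.12], [-1.02, 1.25], [-3.03, 1.67], [-3.05, -0], [-3.03, 3.03]. Speed limits (rad/s): [2.39, 2.39, 3.01, 3.14, 3.14, 3.14].

### API

Orientations are given as a 3x3 rotation matrix whose columns are the frame's x, y, z axes.
In Python, from plant import ctrl gives the robot as it stands.
- The arm moves only by the tool send_rows, never from a script. Its argument "targets" is a list of rows, each a list of 5 numbers: the shift along the tool's x, y, z in mm, then the turn about the tool's z in rad, then the closure in counts, from 0 (fully open) to 255 (shut). A call has 1 to 10 rows; each row is the pose to reach, as a shift and turn from the pose commanded when the call began, along the tool's axes at that moment; what a row does not reach only later rows make up. A row lasts 1/8 s, in which the tool goes at most 62.5 mm and 10.7 degrees, less where a joint would pass 70% of its speed; a pose out of reach is approached as far as the arm can. A call with a gripper value outside its range is refused whole. The fingers move at their own pace and stop on an object; "squeeze" is the grip in N (left out, the last holds). Time passes only in rows, so rows that repeat a pose let the fingers close. It gives the time, the measured TCP pose, the force and the opening at its end, in the units of the state.
- ctrl.read_state(): the state, without advancing time (a new reading comes with each control period).
- ctrl.capture(name): name is "scene" or "top" or "wrist"; returns the picture (400x640x3 uint8, red, green, blue); there is no depth.
- ctrl.camera_model(name): a dict with "intrinsics" (3x3 intrinsics, pixels), "R" (3x3) and "t" (3): a world point X has camera coordinates R X + t. Camera axes: x right, y down, z forward; pixel columns grow to the right and rows downward; lengths in m; the calibration is good to about 2 mm. The wrist camera is an equidistant fisheye: a pixel r from the principal point sees the ray r / f radians off the axis. A picture is of the moment at which its call begins: read the wrist's pose just before it. camera_model takes no time and is no camera call; for the wrist camera it gives the pose at the moment of the call.
- ctrl.finish_job(): hands the job in, once; it reports no verdict.
The state is a dict: "t": time; "joint_positions": joint angles; "dq": joint speeds; "effort": joint torques, N m; "ee_pos": TCP position; "tool_rot": TCP orientation; "wrist_force": force on the tool from outside, world axes, zero at the start; "moment": the same for the moment, N m; "grip_width": opening from 0.0 (shut) to 1.0 (fully open).
Only numpy, scipy, OpenCV 4.12 (cv2) and the standard library are available. Lean on these libraries where they do the work, as an engineer would, in place of code of your own. Each camera call takes 0.05 s, during which the arm holds its last target. There are 200 camera calls.

### The job

The pink pill organizer lies at the back of the white tray, behind the dropper bottle and the ear thermometer: first stand those two on the cork side mat without shifting the organizer, then lay the organizer, lids up, in the middle of the dark wooden board and along its length. Only then stand both back in the tray, each in the middle of its own grey inlay, the bottle on the round one and the thermometer on the oblong one with its foot lying along it. Never tip the bottle or the thermometer over, and leave the bowl and the nail file alone.

Things in the scene. Friction and masses are not known exactly. Their poses are not given: they have to be found in the camera images.
- bottle_mid (a point): Glass dropper bottle, closed, standing upright: amber glass body 32 mm in diameter and straight-sided up to 46 mm, black collar 22 mm in diameter from 54 to 66 mm, black rubber bulb 15 mm in diameter above; 84 mm tall, about 80 g. The point is on its axis, 42 mm above its underside; z is up along the axis. At the start it stands at the centre of the round inlay.
- thermometer_mid (a point): Ear thermometer standing upright: grey foot 46 (x) x 36 (y) x 12 mm, white straight stem 32 (x) x 32 (y) mm from 12 to 62 mm up, white head 42 (x) x 24 (y) mm from 62 to 84 mm, with a clear probe cone that points to -x and reaches 38 mm from the axis at 73 mm up; 84 mm tall, about 120 g. The point is on its axis, 42 mm above its underside; z is up. It can be gripped across the stem along y. At the start it stands at the centre of the oblong inlay.
- organizer_mid (a point): Narrow pink pill organizer with a row of seven closed hinged lids, lying flat: 34 (x) x 150 (y) x 25 mm, about 90 g. The point is its centre, 12.5 mm above its underside; y runs along its length, z is up. It lies on the tray's floor at the back, just behind the bottle and the thermometer.
- tray: White plastic tray, fixed: 230 (x) x 280 (y) mm, rim 14 mm high, walls and floor 4 mm thick. Origin at the centre of its underside; x points to its back (away from the robot), z up.
- round_inlay: Flat grey disc, 56 mm in diameter and 2 mm thick, fixed on the tray's floor: the bottle's place. Origin at the centre of its underside, which is 4 mm above the work surface.
- oblong_inlay: Flat grey rectangle, 58 (x) x 46 (y) mm and 2 mm thick, fixed on the tray's floor: the thermometer's place, the foot's long side along the inlay's long side. Origin at the centre of its underside, which is 4 mm above the work surface; x runs along its long side.
- side_mat: Cork mat beside the tray, fixed: 200 (x) x 120 (y) x 4 mm, large enough for the bottle and the thermometer together. Origin at the centre of its underside on the work surface; x runs along its length.
- board: Dark wooden board on the tray's other side, fixed: 190 (x) x 70 (y) x 12 mm. Origin at the centre of its underside on the work surface; x runs along its length.
- bowl: Small white ceramic bowl, 70 mm across and 32 mm high, in a front corner of the tray; to be left alone. Origin at the centre of its underside.
- nail_file: Steel nail file with a black grip, 14 (x) x 136 (y) x 5 mm, lying on the tray's floor at the front; to be left alone. Origin near the middle of its underside; y runs along it.
Mind the look-alikes: they are no part of the job. Of the things that look like the part that bears organizer_mid, the middle-sized one is meant.

How it is judged:
By the outcome, as a careful person would: the job done as asked, in the order asked, and still so for the second after the job is handed in, with the robot touching nothing.
It also fails if it takes over 117 s, if anything falls off the work surface, if the arm or the gripper's body presses on something with over 40 N, if the wrist force passes 120 N, or if a joint passes its speed limit or range.

## Working session

There is one attempt and no reset: what is moved stays moved. The work goes in short steps, Python scripts to look and compute and a tool call to move; the robot and the scene stay as the last step left them, time stands still between calls to the robot, and variables do not carry over. Pictures are saved under pics/ and viewed, about 12 in all and at most 16, crops included, and the job is handed in when it is done.

Besides the shell and the picture viewer there is one more tool, called after ">>>" as name([rows], argument=value, ...), one row to a line, values as JSON. send_rows: Moves the arm, as the interface text tells. Its arguments: {"type":"object","properties":{"targets":{"type":"array"},"squeeze":{"type":"number"}},"required":["targets"]}

```bash
ls; mkdir -p pics
python3 - <<'E'
from plant import ctrl
import cv2
s=ctrl.read_state();print(s['t'],s['ee_pos'],s['tool_rot'])
for n in ["top","scene"]:
    cv2.imwrite(f"pics/{n}0.png",ctrl.capture(n)[:,:,::-1])
    print(n,ctrl.camera_model(n))
E
```

```text
pics
0.0 [ 0.30054038 -0.60387901  0.22563504] [[-4.45496278e-01  8.95283395e-01 -8.41995384e-04]
 [ 8.95282323e-01  4.45497053e-01  1.39181198e-03]
 [ 1.62117262e-03 -1.33776528e-04 -9.99998677e-01]]
top {'intrinsics': array([[410.74774497,   0.        , 316.09192673],
       [  0.        , 410.74774497, 198.23084669],
       [  0.        ,   0.        ,   1.        ]]), 'R': array([[-0.02370263, -0.99935151,  0.02710603],
       [-0.99392725,  0.0206423 , -0.10808572],
       [ 0.1074561 , -0.02950333, -0.99377198]]), 't': array([-0.00465063,  0.63508326,  0.90968926])}
scene {'intrinsics': array([[455.50024111,   0.        , 319.51665927],
       [  0.        , 455.50024111, 199.31029228],
       [  0.        ,   0.        ,   1.        ]]), 'R': array([[ 0.1122706 ,  0.99358757, -0.01338093],
       [ 0.60959297, -0.07950295, -0.78871775],
       [-0.78472398,  0.08039289, -0.61460985]]), 't': array([-0.06775842, -0.32379093,  1.51146879])}
```

View pics/top0.png

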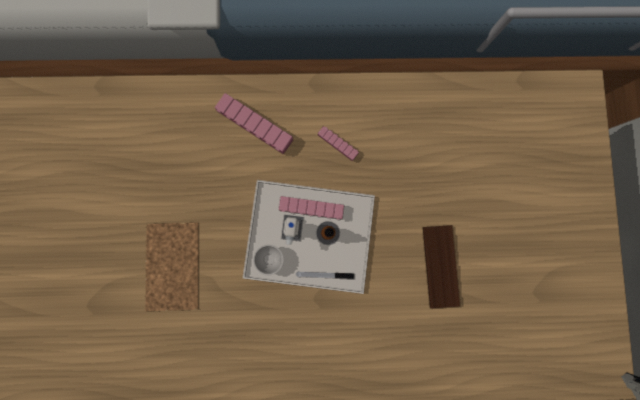

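View pics/scene0.png

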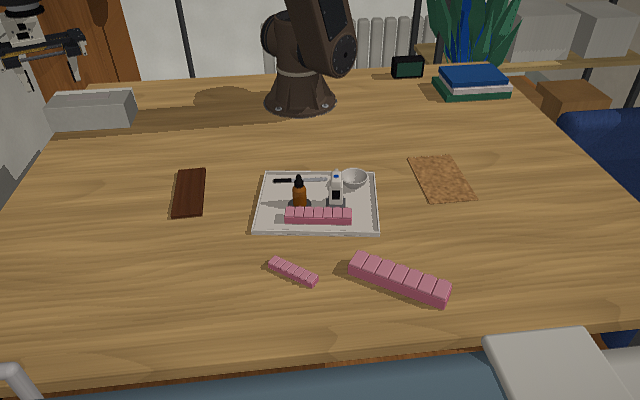

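```bash
cat > h.py <<'E'
import numpy as np,cv2
from plant import ctrl
def ray(n,uv,z,m=None):
    m=m or ctrl.camera_model(n);K,R,t=m['intrinsics'],m['R'],m['t']
    p=np.array([(uv[0]-K[0,2])/K[0,0],(uv[1]-K[1,2])/K[1,1]])
    if n=='wrist':
        r=np.hypot(*p); d=np.array([*(p/r*np.sin(r)),np.cos(r)])
    else: d=np.array([*p,1.])
    c=-R.T@t; d=R.T@d
    return c+d*(z-c[2])/d[2]
def proj(n,X,m=None):
    m=m or ctrl.camera_model(n);K,R,t=m['intrinsics'],m['R'],m['t']
    X=R@np.asarray(X,float)+t
    if n=='wrist':
        th=np.arctan2(np.hypot(X[0],X[1]),X[2]); q=X[:2]/np.hypot(X[0],X[1])*th
    else: q=X[:2]/X[2]
    return q*K[0,0]+K[:2,2]
E
python3 - <<'E'
import cv2
a=cv2.imread('pics/top0.png')
c=cv2.resize(a[170:300,235:385],None,fx=5,fy=5,interpolation=cv2.INTER_CUBIC)[:600]
cv2.imwrite('pics/c1.png',cv2.resize(a[175:295,240:380],None,fx=5,fy=5,interpolation=cv2.INTER_CUBIC))
m=cv2.resize(a[215:315,140:205],None,fx=5,fy=5); b=cv2.resize(a[215:315,415:470],None,fx=5,fy=5)
cv2.imwrite('pics/c2.png',cv2.hconcat([m,b]))
E
```

```text
(no output)
```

View pics/c1.png

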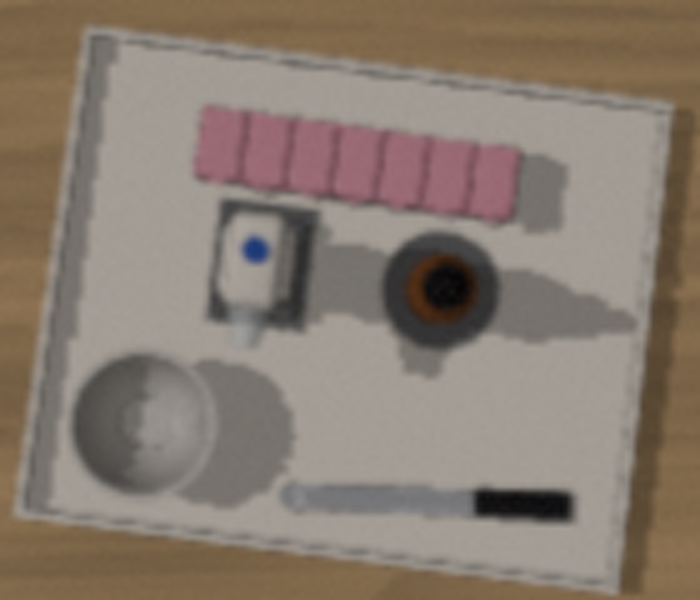

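View pics/c2.png

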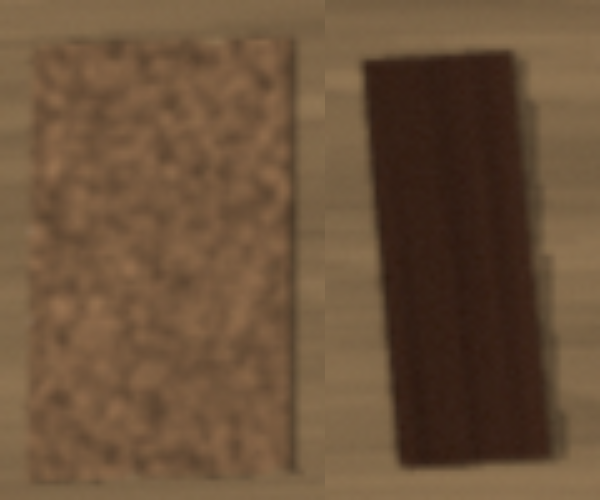

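Run:
```python
from h import *
np.set_printoptions(precision=4,suppress=True)
m=ctrl.camera_model('top')
def P(l,ox,oy,z): return np.array([ray('top',((u+.5)/5-.5+ox,(v+.5)/5-.5+oy),z,m) for u,v in l])
S={'tray':P([(87,27),(673,104),(620,593),(15,517)],240,175,.014),
'obl':P([(222,197),(322,210),(304,330),(207,318)],240,175,.006),
'org':P([(203,104),(522,146),(514,221),(194,180)],240,175,.029),
'mat':P([(35,38),(297,38),(296,475),(30,483)],140,215,.004),
'board':P([(363,60),(513,51),(552,460),(400,467)],350,215,.012)}
for k,p in S.items():
    d=(p[0]-p[3]+p[1]-p[2]); w=(p[0]-p[1]+p[3]-p[2])
    print(k,p.mean(0),'x-len',np.linalg.norm(d)/2,'y-len',np.linalg.norm(w)/2,'yaw',np.degrees(np.arctan2(d[1],d[0])),np.degrees(np.arctan2(-w[0],w[1])))
print('round',P([(441,291)],240,175,.006),'bulb',P([(445,286)],240,175,.088),'dot',P([(255,250)],240,175,.088))
```

```text
tray [ 0.549  -0.0021  0.014 ] x-len 0.22843166254268585 y-len 0.27908823022788365 yaw -8.560709277231405 -8.627549163875704
obl [0.5704 0.0377 0.006 ] x-len 0.056942300973623516 y-len 0.04657780477184068 yaw -8.808178241693492 -8.52428938089052
org [ 0.615  -0.0074  0.029 ] x-len 0.035166075308105685 y-len 0.1485842133068468 yaw -7.682968393070232 -8.651388594531252
mat [0.488  0.3157 0.004 ] x-len 0.20141936208336894 y-len 0.12081589734364179 yaw 0.3991957379918827 -0.5965789917327377
board [ 0.4722 -0.3069  0.012 ] x-len 0.18833204042634574 y-len 0.07121551619535606 yaw 2.1828871206634464 1.5306944000482088
round [[ 0.5557 -0.0452  0.006 ]] bulb [[ 0.5559 -0.0424  0.088 ]] dot [[0.5732 0.039  0.088 ]]
```

>>> send_rows([
  [39,48,0,0.06,0],
  [78,96,0,0.12,0],
  [116,143,0,0.18,0],
  [155,191,0,0.25,0],
  [194,239,0,0.31,0],
  [232,287,0,0.37,0],
  [271,334,0,0.43,0],
  [310,382,0,0.49,0],
  [349,430,0,0.55,0],
  [387,478,0,0.613,0],
], squeeze=20)

```text
t: 1.35
ee_pos: [0.5566, -0.0428, 0.2266]
tool_rot: [[0.152, 0.988, 0.0], [0.988, -0.152, 0.0], [0.0, 0.0, -1.0]]
wrist_force: [1.1, -0.4, -0.5]
grip_width: 0.997
```

>>> send_rows([
  [0,0,0,0,110],
  [0,0,0,0,110],
  [0,0,0,0,110],
  [0,0,0,0,110],
])

```text
t: 1.85
ee_pos: [0.5559, -0.0459, 0.2267]
tool_rot: [[0.152, 0.988, 0.0], [0.988, -0.152, 0.0], [0.0, 0.0, -1.0]]
wrist_force: [-1.0, -0.4, -0.5]
grip_width: 0.612
```

```bash
cat > look.py <<'E'
import sys
from h import *
np.set_printoptions(precision=4,suppress=True)
s=ctrl.read_state();m=ctrl.camera_model('wrist')
im=ctrl.capture('wrist');cv2.imwrite(f"pics/{sys.argv[1]}.png",im[:,:,::-1])
np.save(f"pics/{sys.argv[1]}.npy",m,allow_pickle=True)
print(s['t'],s['ee_pos'],s['grip_width'],s['wrist_force'],'\n',s['tool_rot'],'\n',s['joint_positions'],-m['R'].T@m['t'])
print('f',m['intrinsics'][0,0])
E
python3 look.py w1
```

```text
1.85 [ 0.5559 -0.0459  0.2267] 0.6119667184124512 [-0.9999 -0.4414 -0.4643] 
 [[ 0.1521  0.9884  0.0002]
 [ 0.9884 -0.1521  0.0001]
 [ 0.0001  0.0002 -1.    ]] 
 [ 0.2686  0.1663 -0.2496 -0.     -1.1546 -1.9921] [ 0.4796 -0.0348  0.3843]
f 309.70691628693146
```

View pics/w1.png

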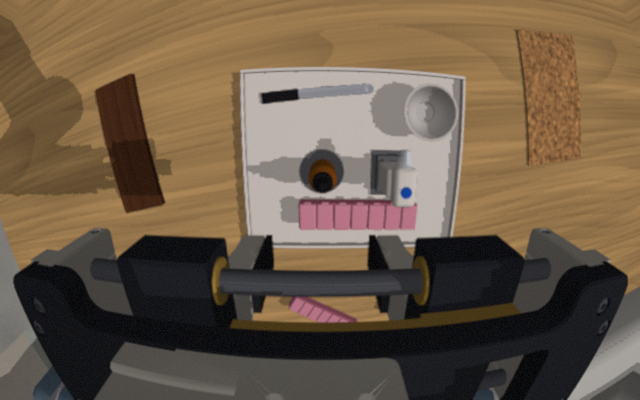

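Run:
```python
from h import *
np.set_printoptions(precision=4,suppress=True)
m=np.load('pics/w1.npy',allow_pickle=True).item()
for n,uv,z in [('bulb',(322,181),.09),('inlay l',(300,172),.006),('inlay r',(344,172),.006),('inlay top',(322,150),.006),('dot',(406,193),.09),('obl tl',(371,150),.006),('obl bl',(371,195),.006),('org tl',(300,201),.029),('org tr',(415,205),.029),('org br',(416,229),.029),('org bl',(300,229),.029)]:
    p=ray('wrist',uv,z,m); R=np.array([[.9884,-.1521],[.1521,.9884]]) 
    print(n,p)
```

```text
bulb [ 0.5482 -0.0438  0.09  ]
inlay l [ 0.5521 -0.0717  0.006 ]
inlay r [ 0.5605 -0.0175  0.006 ]
inlay top [ 0.529  -0.0404  0.006 ]
dot [0.573  0.0384 0.09  ]
obl tl [0.5378 0.0196 0.006 ]
obl bl [0.5954 0.0129 0.006 ]
org tl [ 0.5827 -0.0755  0.029 ]
org tr [0.6097 0.0641 0.029 ]
org br [0.6422 0.0638 0.029 ]
org bl [ 0.6184 -0.0818  0.029 ]
```

>>> send_rows([
  [1.5,0,30,0,110],
  [1.5,0,70,0,110],
  [1.5,0,110,0,110],
  [1.5,0,145,0,110],
  [1.5,0,170,0,110],
  [1.5,0,185,0,110],
  [1.5,0,193,0,110],
  [1.5,0,197,0,110],
  [1.5,0,197,0,110],
])

```text
t: 3.02
ee_pos: [0.5568, -0.0433, 0.03]
tool_rot: [[0.151, 0.989, 0.001], [0.989, -0.151, 0.0], [0.0, 0.001, -1.0]]
wrist_force: [-0.1, -0.7, 0.2]
grip_width: 0.568
```

>>> send_rows([
  [0,0,0,0,255],
  [0,0,0,0,255],
  [0,0,0,0,255],
  [0,0,0,0,255],
  [0,0,0,0,255],
])

```text
t: 3.65
ee_pos: [0.5568, -0.0433, 0.03]
tool_rot: [[0.15, 0.989, 0.001], [0.989, -0.15, 0.0], [0.0, 0.001, -1.0]]
wrist_force: [-0.5, 0.4, 5.9]
grip_width: 0.356
```

>>> send_rows([
  [0,0,-8,0,255],
  [0,0,-30,0,255],
  [0,0,-65,0,255],
  [0,0,-105,0,255],
  [15,-7,-130,0,255],
  [50,-24,-140,0,255],
  [90,-44,-140,0,255],
  [130,-63,-140,0,255],
  [170,-83,-140,0,255],
  [210,-103,-140,0,255],
])

```text
t: 4.9
ee_pos: [0.4854, 0.1809, 0.1698]
tool_rot: [[0.151, 0.989, -0.0], [0.989, -0.151, 0.0], [0.0, -0.0, -1.0]]
wrist_force: [0.2, 0.5, -0.8]
grip_width: 0.355
```

>>> send_rows([
  [40,-20,0,0,255],
  [80,-39,0,0,255],
  [110,-54,0,0,255],
  [123,-60,0,0,255],
  [127.5,-61.7,10,0,255],
  [127.5,-61.7,45,0,255],
  [127.5,-61.7,85,0,255],
  [127.5,-61.7,115,0,255],
  [127.5,-61.7,130,0,255],
  [127.5,-61.7,130,0,255],
])

```text
t: 6.15
ee_pos: [0.4443, 0.3139, 0.0387]
tool_rot: [[0.151, 0.988, -0.001], [0.988, -0.151, -0.002], [-0.002, -0.001, -1.0]]
wrist_force: [-0.2, -0.1, -0.5]
grip_width: 0.362
```

>>> send_rows([
  [0,0,4,0,255],
  [0,0,7,0,255],
  [0,0,9,0,255],
  [0,0,10.5,0,255],
  [0,0,11,0,255],
  [0,0,11,0,255],
])

```text
t: 6.9
ee_pos: [0.4445, 0.3151, 0.0286]
tool_rot: [[0.151, 0.989, 0.0], [0.989, -0.151, -0.0], [-0.0, 0.0, -1.0]]
wrist_force: [0.2, 0.6, -0.1]
grip_width: 0.361
```

>>> send_rows([
  [0,0,0.7,0,255],
  [0,0,0.7,0,255],
  [0,0,0.7,0,140],
  [0,0,0.7,0,110],
  [0,0,0.7,0,110],
  [0,0,0.7,0,110],
  [0,0,-10,0,110],
  [0,0,-50,0,110],
  [0,0,-100,0,110],
  [0,0,-140,0,110],
])

```text
t: 8.15
ee_pos: [0.4447, 0.3153, 0.1715]
tool_rot: [[0.15, 0.989, 0.001], [0.989, -0.15, 0.001], [0.002, 0.001, -1.0]]
wrist_force: [0.2, 1.5, -0.3]
grip_width: 0.57
```

>>> send_rows([
  [-40,26,0,0,110],
  [-90,59,0,0,110],
  [-140,91,0,0,110],
  [-190,124,0,0,110],
  [-230,150,0,0,110],
  [-250,163,0,0,110],
  [-255,166.5,0,0,110],
  [-255,166.5,30,0,110],
  [-255,166.5,60,0,110],
  [-255,166.5,60,0,110],
])

```text
t: 9.4
ee_pos: [0.569, 0.038, 0.1071]
tool_rot: [[0.15, 0.989, -0.004], [0.989, -0.15, -0.001], [-0.002, -0.004, -1.0]]
wrist_force: [-0.5, -0.3, 0.9]
grip_width: 0.569
```

```bash
python3 look.py w2; python3 -c "
import cv2
a=cv2.imread('pics/w2.png');cv2.imwrite('pics/w2c.png',cv2.resize(a[20:270,200:520],None,fx=2,fy=2))"
```

```text
9.4 [0.569  0.038  0.1071] 0.5688657359078141 [-0.5146 -0.2514  0.9365] 
 [[ 0.1502  0.9886 -0.0039]
 [ 0.9886 -0.1503 -0.0012]
 [-0.0018 -0.0037 -1.    ]] 
 [ 0.4094  0.297  -0.3756 -0.0005 -0.9022 -2.1307] [0.4933 0.0492 0.265 ]
f 309.70691628693146
```

View pics/w2c.png

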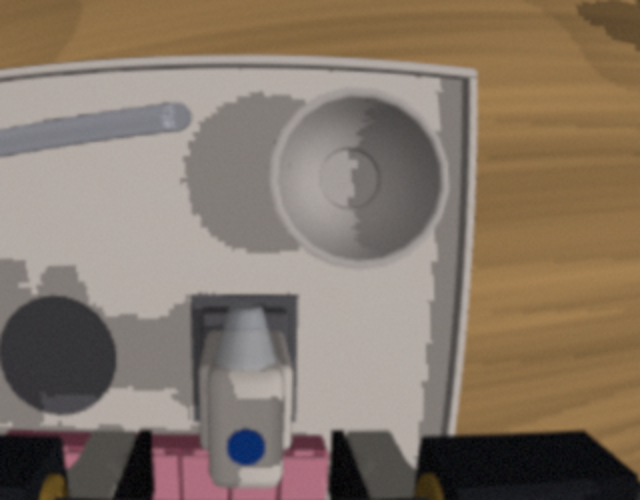

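>>> send_rows([
  [0,1,25,0,110],
  [0,1,50,0,110],
  [0,1,66,0,110],
  [0,1,74,0,110],
  [0,1,77.5,0,110],
  [0,1,77.5,0,110],
  [0,1,77.5,0,255],
  [0,1,77.5,0,255],
  [0,1,77.5,0,255],
  [0,1,77.5,0,255],
])

```text
t: 10.7
ee_pos: [0.5719, 0.0379, 0.0314]
tool_rot: [[0.15, 0.989, 0.001], [0.989, -0.15, 0.0], [0.0, 0.001, -1.0]]
wrist_force: [-0.5, 0.4, 3.7]
grip_width: 0.366
```

>>> send_rows([
  [0,0,0,0,255],
  [0,0,0,0,255],
])

```text
t: 10.95
ee_pos: [0.5719, 0.0379, 0.0314]
tool_rot: [[0.15, 0.989, 0.001], [0.989, -0.15, 0.0], [0.0, 0.001, -1.0]]
wrist_force: [-1.3, 0.1, 5.3]
grip_width: 0.364
```

>>> send_rows([
  [0,0,-8,0,255],
  [0,0,-30,0,255],
  [0,0,-65,0,255],
  [0,0,-105,0,255],
  [15,-4,-130,0,255],
  [50,-14,-140,0,255],
  [90,-24,-140,0,255],
  [130,-35,-140,0,255],
  [170,-46,-140,0,255],
  [210,-57,-140,0,255],
])

```text
t: 12.2
ee_pos: [0.5463, 0.255, 0.1711]
tool_rot: [[0.151, 0.989, -0.001], [0.989, -0.151, -0.0], [-0.0, -0.001, -1.0]]
wrist_force: [0.7, 0.7, -0.9]
grip_width: 0.364
```

>>> send_rows([
  [30,-8,0,0,255],
  [50,-14,0,0,255],
  [58,-16,0,0,255],
  [59,-16,10,0,255],
  [59,-16,45,0,255],
  [59,-16,85,0,255],
  [59,-16,115,0,255],
  [59,-16,130,0,255],
  [59,-16,136,0,255],
  [59,-16,136,0,255],
])

```text
t: 13.45
ee_pos: [0.5404, 0.3147, 0.0355]
tool_rot: [[0.151, 0.989, 0.0], [0.989, -0.151, 0.0], [0.0, 0.0, -1.0]]
wrist_force: [0.2, 0.5, 0.2]
grip_width: 0.368
```

>>> send_rows([
  [0,0,3,0,255],
  [0,0,5,0,255],
  [0,0,6,0,255],
  [0,0,6.3,0,255],
  [0,0,6.3,0,255],
])

```text
t: 14.08
ee_pos: [0.5401, 0.3149, 0.0295]
tool_rot: [[0.15, 0.989, 0.001], [0.989, -0.15, 0.0], [0.0, 0.0, -1.0]]
wrist_force: [-3.1, -0.8, 4.7]
grip_width: 0.362
```

>>> send_rows([
  [0,0,6.3,0,140],
  [0,0,6.3,0,110],
  [0,0,6.3,0,110],
  [0,0,6.3,0,110],
  [0,0,-10,0,110],
  [0,0,-50,0,110],
  [0,0,-100,0,110],
  [0,0,-150,0,110],
  [0,0,-150,0,110],
])

```text
t: 15.2
ee_pos: [0.5422, 0.3164, 0.1853]
tool_rot: [[0.15, 0.989, 0.008], [0.989, -0.15, 0.006], [0.008, 0.006, -1.0]]
wrist_force: [0.1, -0.2, -0.5]
grip_width: 0.569
```

>>> send_rows([
  [-30,12,0,-0.17,110],
  [-65,26,0,-0.34,110],
  [-100,40,0,-0.51,110],
  [-135,54,0,-0.68,110],
  [-170,67,0,-0.85,110],
  [-205,81,0,-1.02,110],
  [-240,95,0,-1.19,110],
  [-275,109,0,-1.36,110],
  [-303,120,0,-1.52,135],
  [-308,122,0,-1.571,135],
])

```text
t: 16.45
ee_pos: [0.6142, -0.0101, 0.1791]
tool_rot: [[-0.989, 0.149, -0.0], [0.149, 0.989, -0.0], [0.0, -0.0, -1.0]]
wrist_force: [0.9, 0.1, 1.1]
grip_width: 0.479
```

>>> send_rows([
  [0,0,20,0,135],
  [0,0,40,0,135],
  [0,0,50,0,135],
  [0,0,50,0,135],
  [0,0,50,0,135],
])

```text
t: 17.08
ee_pos: [0.6147, -0.008, 0.1297]
tool_rot: [[-0.989, 0.15, 0.001], [0.15, 0.989, 0.0], [-0.001, 0.0, -1.0]]
wrist_force: [0.4, 0.0, 0.3]
grip_width: 0.47
```

```bash
python3 look.py w3
python3 - <<'E'
import sys; sys.argv=['']
from h import *
m=np.load('pics/w3.npy',allow_pickle=True).item()
# predicted organizer top outline from estimate
a=np.radians(-8.6);X=np.array([np.cos(a),np.sin(a)]);Y=np.array([-X[1],X[0]])
im=cv2.imread('pics/w3.png')
print([proj('wrist',[*(np.array([.6145,-.0075])+sx*.017*X+sy*.075*Y),.029],m).round(1) for sx,sy in [(1,1),(1,-1),(-1,-1),(-1,1)]])
E
```

```text
17.075 [ 0.6147 -0.008   0.1297] 0.4702376168675805 [0.4089 0.0026 0.3083] 
 [[-0.9887  0.1501  0.0011]
 [ 0.1501  0.9887  0.0001]
 [-0.0011  0.0003 -1.    ]] 
 [ 0.3044  0.3371 -0.2553  0.0003 -0.9772 -0.4553] [ 0.603  -0.0851  0.2872]
f 309.70691628693146
[array([303.5, 275.6]), array([300.4, 113.9]), array([341.6, 113.8]), array([338.8, 275.6])]
```

View pics/w3.png

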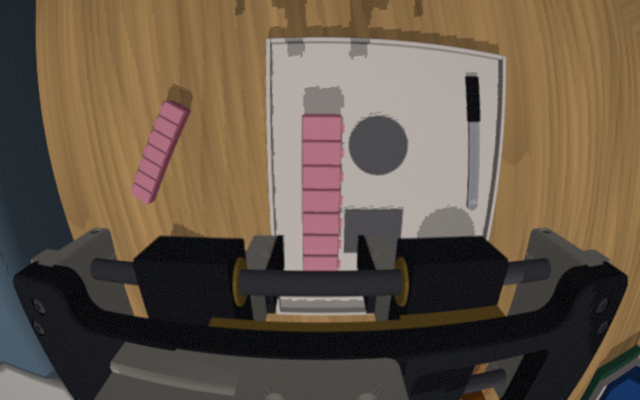

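>>> send_rows([
  [0,0,30,0,135],
  [0,0,60,0,135],
  [0,0,85,0,135],
  [0,0,100,0,135],
  [0,0,108,0,135],
  [0,0,114,0,135],
  [0,0,118.5,0,135],
  [0,0,118.5,0,135],
])

```text
t: 18.12
ee_pos: [0.6143, -0.0081, 0.0103]
tool_rot: [[-0.989, 0.15, 0.0], [0.15, 0.989, 0.0], [-0.0, 0.0, -1.0]]
wrist_force: [-0.1, -1.5, 0.9]
grip_width: 0.469
```

>>> send_rows([
  [0,0,0,0,255],
  [0,0,0,0,255],
  [0,0,0,0,255],
  [0,0,0,0,255],
  [0,0,0,0,255],
])

```text
t: 18.75
ee_pos: [0.6145, -0.0081, 0.0107]
tool_rot: [[-0.989, 0.15, 0.001], [0.15, 0.989, 0.0], [-0.001, 0.0, -1.0]]
wrist_force: [-1.0, 0.6, 5.0]
grip_width: 0.386
```

>>> send_rows([
  [0,0,-8,0,255],
  [0,0,-30,0,255],
  [0,0,-65,0,255],
  [0,0,-100,0,255],
  [5,-15,-120,0.07,255],
  [15,-50,-120,0.22,255],
  [26,-85,-120,0.38,255],
  [36,-120,-120,0.53,255],
  [47,-155,-120,0.69,255],
  [58,-190,-120,0.84,255],
])

```text
t: 20.0
ee_pos: [0.5273, -0.1882, 0.1303]
tool_rot: [[-0.544, 0.839, -0.0], [0.839, 0.544, 0.0], [0.0, -0.0, -1.0]]
wrist_force: [-0.1, 0.2, -0.3]
grip_width: 0.392
```

>>> send_rows([
  [-18,-29,0,0.14,255],
  [-36,-58,0,0.28,255],
  [-53,-86,0,0.41,255],
  [-64,-104,0,0.5,255],
  [-69,-113,0,0.546,255],
  [-69,-113,20,0.546,255],
  [-69,-113,50,0.546,255],
  [-69,-113,50,0.546,255],
  [-69,-113,50,0.546,255],
])

```text
t: 21.12
ee_pos: [0.4722, -0.3069, 0.0811]
tool_rot: [[-0.035, 0.999, 0.0], [0.999, 0.035, -0.0], [-0.0, 0.0, -1.0]]
wrist_force: [0.5, 0.4, -0.3]
grip_width: 0.388
```

```bash
python3 look.py w4;  python3 - <<'E'
from h import *
m=np.load('pics/w4.npy',allow_pickle=True).item()
a=cv2.imread('pics/w4.png');cv2.imwrite('pics/w4c.png',cv2.resize(a[0:300,170:470],None,fx=2,fy=2))
c=np.array([.4722,-.3069]);t=np.radians(2.0);X=np.array([np.cos(t),np.sin(t)]);Y=np.array([-X[1],X[0]])
for s,r in [(1,1),(1,-1),(-1,-1),(-1,1)]:
    p=proj('wrist',[*(c+s*.095*X+r*.035*Y),.012],m); print((p-[170,0])*2)
E
```

```text
21.125 [ 0.4722 -0.3069  0.0811] 0.38840912256803733 [ 0.4941  0.3804 -0.2691] 
 [[-0.0347  0.9994  0.0005]
 [ 0.9994  0.0347 -0.0005]
 [-0.0005  0.0005 -1.    ]] 
 [-0.2286  0.3145 -0.4231  0.0005 -0.8326 -1.3078] [ 0.395  -0.3101  0.2387]
f 309.70691628693146
[380.01713984 620.08780317]
[225.19016049 620.29178819]
[205.67855651 172.33295217]
[399.18448541 172.215844  ]
```

View pics/w4c.png

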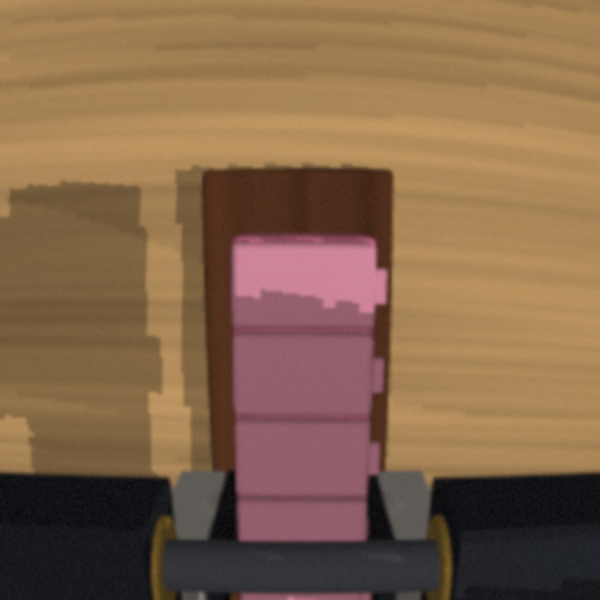

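>>> send_rows([
  [-1.3,0,15,-0.005,255],
  [-1.3,0,35,-0.005,255],
  [-1.3,0,48,-0.005,255],
  [-1.3,0,56,-0.005,255],
  [-1.3,0,60,-0.005,255],
  [-1.3,0,61,-0.005,255],
  [-1.3,0,62,-0.005,255],
  [-1.3,0,62,-0.005,255],
])

```text
t: 22.18
ee_pos: [0.4719, -0.3083, 0.0187]
tool_rot: [[-0.039, 0.999, 0.001], [0.999, 0.039, -0.0], [-0.0, 0.001, -1.0]]
wrist_force: [0.3, -0.1, 0.4]
grip_width: 0.385
```

>>> send_rows([
  [0,0,0.5,0,255],
  [0,0,0.7,0,255],
  [0,0,0.7,0,180],
  [0,0,0.7,0,110],
  [0,0,0.7,0,110],
  [0,0,0.7,0,110],
  [0,0,-20,0,110],
  [0,0,-60,0,110],
  [0,0,-110,0,110],
  [0,0,-160,0,110],
])

```text
t: 23.42
ee_pos: [0.4713, -0.3081, 0.1796]
tool_rot: [[-0.039, 0.999, -0.0], [0.999, 0.039, 0.0], [0.0, -0.0, -1.0]]
wrist_force: [1.8, -0.7, -1.0]
grip_width: 0.568
```

>>> send_rows([
  [0,-40,0,0,110],
  [0,-60,0,0,110],
  [0,-60,0,0,110],
  [0,-60,0,0,110],
])

```text
t: 23.92
ee_pos: [0.4121, -0.3107, 0.178]
tool_rot: [[-0.039, 0.999, -0.0], [0.999, 0.039, -0.0], [-0.0, -0.0, -1.0]]
wrist_force: [-0.1, -0.3, 0.1]
grip_width: 0.567
```

```bash
python3 look.py w5;  python3 - <<'E'
from h import *
a=cv2.imread('pics/w5.png');b=cv2.resize(a[60:300,220:420],None,fx=2.5,fy=2.5,interpolation=cv2.INTER_CUBIC)
cv2.imwrite('pics/t5.png',ctrl.capture('top')[:,:,::-1]);t=cv2.imread('pics/t5.png')
t=cv2.resize(t[215:315,415:475],None,fx=5,fy=5,interpolation=cv2.INTER_CUBIC);t=cv2.copyMakeBorder(t,0,100,0,0,cv2.BORDER_CONSTANT)
cv2.imwrite('pics/w5c.png',cv2.hconcat([b,t]))
E
```

```text
23.925 [ 0.4121 -0.3107  0.178 ] 0.5671582930577804 [-0.112  -0.2949  0.1066] 
 [[-0.0388  0.9992 -0.0002]
 [ 0.9992  0.0388 -0.0001]
 [-0.0001 -0.0002 -1.    ]] 
 [-0.2651  0.1363 -0.4048  0.0002 -1.0299 -1.267 ] [ 0.335  -0.3143  0.3356]
f 309.70691628693146
```

View pics/w5c.png

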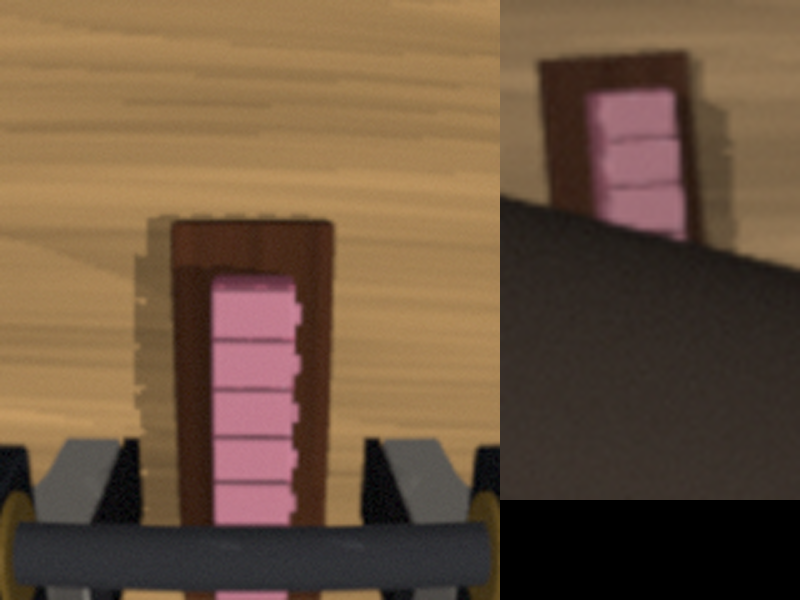

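>>> send_rows([
  [40,20,0,0.02,110],
  [85,40,0,0.05,110],
  [130,60,0,0.08,110],
  [175,80,0,0.11,110],
  [220,98,0,0.14,110],
  [265,115,0,0.17,110],
  [306,130,0,0.189,110],
  [306,130,0,0.189,110],
])

```text
t: 25.02
ee_pos: [0.531, 0.0031, 0.1776]
tool_rot: [[0.146, 0.989, -0.001], [0.989, -0.146, -0.0], [-0.0, -0.001, -1.0]]
wrist_force: [0.8, -0.3, -0.2]
grip_width: 0.568
```

Run:
```python
from h import *
a=ctrl.capture('top')[:,:,::-1];cv2.imwrite('pics/t6.png',a);f=lambda x0,x1:cv2.resize(np.ascontiguousarray(a[215:315,x0:x1]),None,fx=5,fy=5,interpolation=cv2.INTER_CUBIC)
cv2.imwrite('pics/t6c.png',cv2.hconcat([f(140,210),f(415,475)]))
print(ctrl.read_state()['ee_pos'],ctrl.read_state()['tool_rot'])
```

```text
[0.5302346  0.00182561 0.17756103] [[ 1.46971805e-01  9.89140072e-01 -1.09796228e-03]
 [ 9.89140507e-01 -1.46972348e-01 -4.30736366e-04]
 [-5.87428695e-04 -1.02273287e-03 -9.99999304e-01]]
```

View pics/t6c.png

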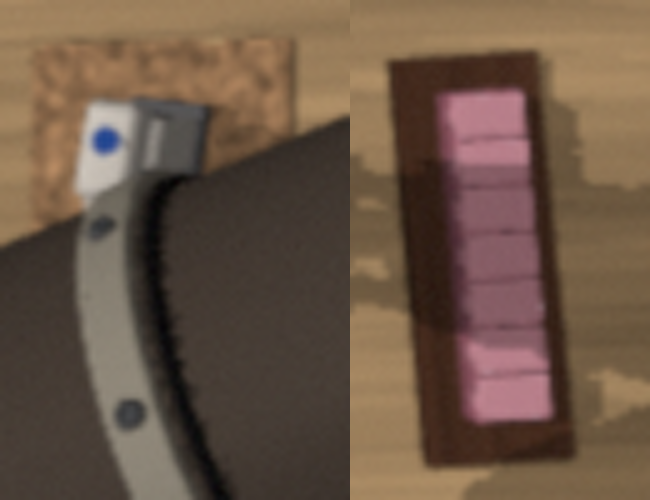

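Run:
```python
from h import *
np.set_printoptions(precision=4,suppress=True)
m=ctrl.camera_model('top')
P=lambda l,z:np.array([ray('top',((u-350+.5)/5-.5+415,(v+.5)/5-.5+215),z,m) for u,v in l])
for p in (P([(447,91),(525,90),(552,417),(475,424)],.037),P([(389,61),(538,52),(575,458),(426,467)],.012)):
    d=p[0]-p[3]+p[1]-p[2];print(p.mean(0),np.degrees(np.arctan2(d[1],d[0])),np.linalg.norm(d)/2)
```

```text
[ 0.475  -0.3069  0.037 ] 1.5589472527078554 0.1483592039287842
[ 0.4722 -0.3069  0.012 ] 2.0663890708078183 0.1873842798475665
```

Run:
```python
from h import *
m=np.load('pics/w5.npy',allow_pickle=True).item()
for r,z in [(221,.012),(275,.012),(290,.037)]:
    print(r,ray('wrist',(220+253/2.5,60+r/2.5),z,m))
m=ctrl.camera_model('top')
for (u,v),z in [((460,465),.012),((515,424),.012),((515,420),.037)]: print(ray('top',((u-350)/5+415,v/5+215),z,m))
```

```text
221 [ 0.37566472 -0.31190858  0.012     ]
275 [ 0.39881694 -0.31102311  0.012     ]
290 [ 0.39991856 -0.31104389  0.037     ]
[ 0.37699412 -0.29217932  0.012     ]
[ 0.39478785 -0.31884328  0.012     ]
[ 0.40015636 -0.31041428  0.037     ]
```

>>> send_rows([
  [-45,-2,0,-0.03,110],
  [-90,-4,0,-0.06,110],
  [-135,-5,0,-0.09,110],
  [-180,-7,0,-0.12,110],
  [-225,-9,0,-0.15,110],
  [-270,-10,0,-0.18,110],
  [-305,-11.5,0,-0.188,110],
  [-315,-12,30,-0.188,110],
  [-315,-12,70,-0.188,110],
  [-315,-12,110,-0.188,110],
])

```text
t: 26.32
ee_pos: [0.47, -0.3105, 0.0671]
tool_rot: [[-0.036, 0.999, 0.0], [0.999, 0.036, -0.0], [-0.0, 0.0, -1.0]]
wrist_force: [1.1, -0.1, -0.1]
grip_width: 0.57
```

>>> send_rows([
  [0,0,0,0,110],
  [0,0,0,0,110],
])

```text
t: 26.58
ee_pos: [0.4713, -0.3101, 0.0694]
tool_rot: [[-0.038, 0.999, 0.001], [0.999, 0.038, -0.001], [-0.001, 0.001, -1.0]]
wrist_force: [1.2, 0.3, 0.1]
grip_width: 0.566
```

>>> send_rows([
  [1.8,0,20,0,110],
  [1.8,0,37,0,110],
  [1.8,0,46,0,110],
  [1.8,0,50,0,110],
  [1.8,0,50,0,110],
  [1.8,0,50,0,255],
  [1.8,0,50,0,255],
  [1.8,0,50,0,255],
  [1.8,0,50,0,255],
  [1.8,0,50,0,255],
])

```text
t: 27.82
ee_pos: [0.4709, -0.3077, 0.0187]
tool_rot: [[-0.038, 0.999, 0.001], [0.999, 0.038, -0.0], [-0.0, 0.001, -1.0]]
wrist_force: [-0.7, 0.6, 5.4]
grip_width: 0.389
```

>>> send_rows([
  [0,0,-3,0,255],
  [0,0,-4,0,255],
  [-0.3,-1.5,-4,0,255],
  [-0.3,-3,-4,0,255],
  [-0.3,-3,-2,0,255],
  [-0.3,-3,0,0,255],
  [-0.3,-3,0.4,0,255],
  [-0.3,-3,0.4,0,255],
])

```text
t: 28.82
ee_pos: [0.4675, -0.308, 0.0186]
tool_rot: [[-0.038, 0.999, -0.0], [0.999, 0.038, -0.0], [-0.0, -0.0, -1.0]]
wrist_force: [-3.4, 2.9, 8.3]
grip_width: 0.388
```

>>> send_rows([
  [0,0,0,0,180],
  [0,0,0,0,110],
  [0,0,0,0,110],
  [0,0,0,0,110],
  [0,0,-20,0,110],
  [0,0,-60,0,110],
  [0,0,-110,0,110],
  [0,0,-160,0,110],
  [0,0,-160,0,110],
])

```text
t: 29.95
ee_pos: [0.47, -0.309, 0.1823]
tool_rot: [[-0.038, 0.999, 0.008], [0.999, 0.038, -0.003], [-0.003, 0.007, -1.0]]
wrist_force: [-0.5, -0.2, -0.5]
grip_width: 0.568
```

>>> send_rows([
  [40,10,0,0.02,110],
  [85,21,0,0.05,110],
  [130,32,0,0.08,110],
  [175,42,0,0.11,110],
  [220,53,0,0.14,110],
  [265,64,0,0.17,110],
  [305,74,0,0.187,110],
  [305,74,0,0.187,110],
  [305,74,0,0.187,110],
])

```text
t: 31.08
ee_pos: [0.5296, -0.0004, 0.1772]
tool_rot: [[0.148, 0.989, -0.001], [0.989, -0.148, -0.0], [-0.001, -0.001, -1.0]]
wrist_force: [-0.5, -0.7, -0.5]
grip_width: 0.568
```

Run:
```python
from h import *
s=ctrl.read_state();print(s['ee_pos'],s['tool_rot'][:,0])
a=ctrl.capture('top');cv2.imwrite('pics/t7.png',a[:,:,::-1])
h=cv2.cvtColor(a[215:315,415:475],cv2.COLOR_RGB2HSV)
msk=((h[...,1]>60)&((h[...,0]>160)|(h[...,0]<3))&(h[...,2]>70)).astype(np.uint8)
o=cv2.imread('pics/t6.png')[:,:,::-1];h2=cv2.cvtColor(np.ascontiguousarray(o[215:315,415:475]),cv2.COLOR_RGB2HSV)
m2=((h2[...,1]>60)&((h2[...,0]>160)|(h2[...,0]<3))&(h2[...,2]>70)).astype(np.uint8)
for q in (m2,msk): print(q.sum(),cv2.minAreaRect(cv2.findNonZero(q)))
```

```text
[ 5.29586028e-01 -4.37854795e-04  1.77154480e-01] [ 1.47905373e-01  9.89001378e-01 -5.24564239e-04]
1203 ((28.479326248168945, 50.757080078125), (67.52186584472656, 18.677162170410156), 85.13549041748047)
1201 ((28.459012985229492, 52.04917907714844), (67.5396728515625, 18.650365829467773), 84.80557250976562)
```

>>> send_rows([
  [40,-17,0,0,110],
  [90,-39,0,0,110],
  [140,-61,0,0,110],
  [190,-83,0,0,110],
  [240,-105,0,0,110],
  [280,-122,0,0,110],
  [297,-129.5,0,0,110],
  [299.5,-130.7,0,0,110],
  [299.5,-130.7,30,0,110],
  [299.5,-130.7,60,0,110],
])

```text
t: 32.38
ee_pos: [0.4459, 0.3138, 0.1175]
tool_rot: [[0.15, 0.989, 0.0], [0.989, -0.15, 0.001], [0.001, 0.0, -1.0]]
wrist_force: [0.1, 0.1, -0.7]
grip_width: 0.569
```

```bash
python3 look.py w8; python3 -c "
import cv2
a=cv2.imread('pics/w8.png');cv2.imwrite('pics/w8c.png',cv2.resize(a[20:320,140:500],None,fx=1.6,fy=1.6))"
```

```text
32.375 [0.4459 0.3138 0.1175] 0.5688453347327413 [ 0.0621  0.0761 -0.7129] 
 [[ 0.1502  0.9887  0.0005]
 [ 0.9886 -0.1502  0.0007]
 [ 0.0008  0.0003 -1.    ]] 
 [ 0.9727  0.245  -0.4223 -0.     -0.9026 -2.6942] [0.3695 0.3247 0.275 ]
f 309.70691628693146
```

View pics/w8c.png

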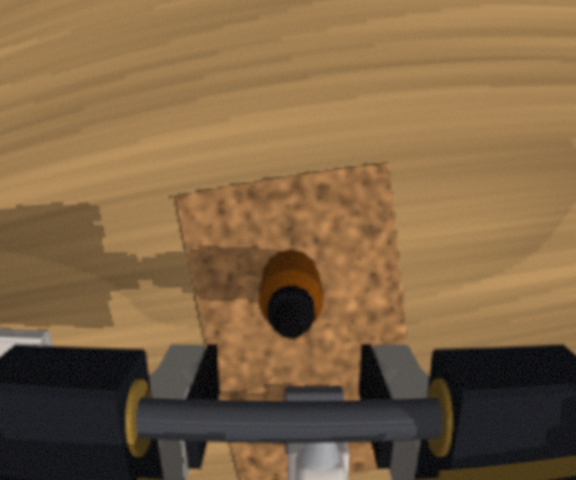

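>>> send_rows([
  [0,0,25,0,110],
  [0,0,55,0,110],
  [0,0,76,0,110],
  [0,0,85,0,110],
  [0,0,88.5,0,110],
  [0,0,88.5,0,110],
  [0,0,88.5,0,255],
  [0,0,88.5,0,255],
  [0,0,88.5,0,255],
  [0,0,88.5,0,255],
])

```text
t: 33.67
ee_pos: [0.4455, 0.3154, 0.0298]
tool_rot: [[0.148, 0.989, 0.0], [0.989, -0.148, 0.0], [0.0, 0.0, -1.0]]
wrist_force: [-0.0, -0.9, 4.5]
grip_width: 0.356
```

>>> send_rows([
  [0,0,0,0,255],
  [0,0,0,0,255],
])

```text
t: 33.92
ee_pos: [0.4455, 0.3154, 0.0298]
tool_rot: [[0.148, 0.989, 0.0], [0.989, -0.148, 0.0], [0.0, 0.0, -1.0]]
wrist_force: [-0.1, -0.9, 5.5]
grip_width: 0.356
```

>>> send_rows([
  [0,0,-8,0,255],
  [0,0,-30,0,255],
  [0,0,-65,0,255],
  [0,0,-105,0,255],
  [-15,7,-130,0,255],
  [-50,24,-140,0,255],
  [-90,44,-140,0,255],
  [-130,63,-140,0,255],
  [-170,82,-140,0,255],
  [-210,102,-140,0,255],
])

```text
t: 35.17
ee_pos: [0.5149, 0.091, 0.1696]
tool_rot: [[0.148, 0.989, -0.0], [0.989, -0.148, 0.0], [0.0, -0.0, -1.0]]
wrist_force: [-0.0, 0.5, 0.0]
grip_width: 0.357
```

>>> send_rows([
  [-40,19,0,0,255],
  [-80,39,0,0,255],
  [-110,53,0,0,255],
  [-125,60,0,0,255],
  [-129,62.1,10,0,255],
  [-129,62.1,45,0,255],
  [-129,62.1,85,0,255],
  [-129,62.1,108,0,255],
  [-129,62.1,118,0,255],
  [-129,62.1,118,0,255],
])

```text
t: 36.42
ee_pos: [0.5569, -0.0439, 0.051]
tool_rot: [[0.148, 0.989, -0.001], [0.989, -0.148, -0.0], [-0.0, -0.001, -1.0]]
wrist_force: [-0.2, -0.6, -0.2]
grip_width: 0.359
```

>>> send_rows([
  [0,0,0,0,255],
  [0,0,0,0,255],
])

```text
t: 36.67
ee_pos: [0.5579, -0.0442, 0.0524]
tool_rot: [[0.148, 0.989, 0.002], [0.989, -0.148, 0.0], [0.001, 0.002, -1.0]]
wrist_force: [-0.5, -1.4, 0.0]
grip_width: 0.356
```

```bash
python3 look.py w9; python3 -c "
import cv2
a=cv2.imread('pics/w9.png');cv2.imwrite('pics/w9c.png',cv2.resize(a[130:290,200:440],None,fx=3,fy=3,interpolation=2))"
```

```text
36.675 [ 0.5579 -0.0442  0.0524] 0.356482491368799 [-0.5079 -1.4469  0.0446] 
 [[ 0.1485  0.9889  0.0018]
 [ 0.9889 -0.1485  0.0004]
 [ 0.0007  0.0017 -1.    ]] 
 [ 0.2708  0.3458 -0.4599  0.0001 -0.7633 -1.9907] [ 0.4813 -0.0334  0.2098]
f 309.70691628693146
```

View pics/w9c.png

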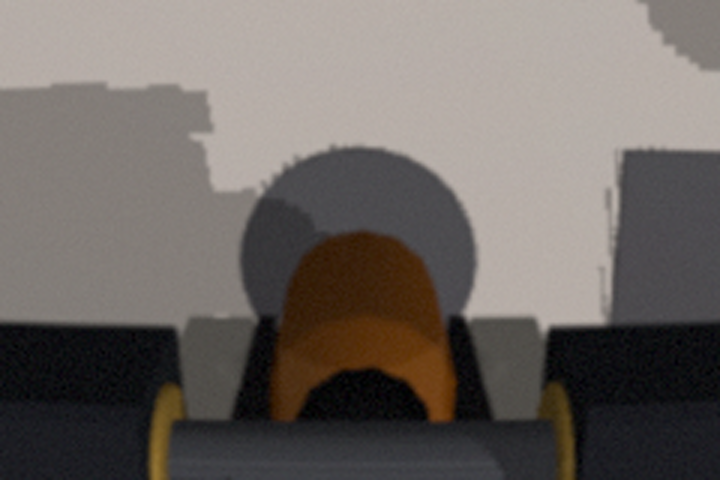

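Run:
```python
from h import *
m=np.load('pics/w9.npy',allow_pickle=True).item()
X=np.array([.989,-.148,0]);Y=np.array([.148,.989,0])
q=lambda u,v,z:(lambda p:(p,p@X,p@Y))(ray('wrist',(200+u/3,130+v/3),z,m))
a=q(358,147,.006);b=q(363,231,.0266);l=q(240,252,.006);r=q(476,252,.006)
print('disc x,y',a[1]+.028,(l[2]+r[2])/2,'bottle x,y',b[1]+.016,b[2],'width',r[2]-l[2])
```

```text
disc x,y 0.5557798561954632 0.037478992904819416 bottle x,y 0.5569085594392275 0.03860690880075956 width 0.05518452823088827
```

>>> send_rows([
  [-1,-0.8,6,0,255],
  [-1,-0.8,12,0,255],
  [-1,-0.8,16,0,255],
  [-1,-0.8,18.5,0,255],
  [-1,-0.8,20,0,255],
  [-1,-0.8,20,0,255],
  [-1,-0.8,20,0,255],
])

```text
t: 37.6
ee_pos: [0.5563, -0.0454, 0.0318]
tool_rot: [[0.148, 0.989, 0.0], [0.989, -0.148, -0.0], [-0.0, 0.0, -1.0]]
wrist_force: [-1.6, -0.9, 5.9]
grip_width: 0.361
```

Contact (about 6 N). Releasing and rising.

>>> send_rows([
  [0,0,0,0,140],
  [0,0,0,0,110],
  [0,0,0,0,110],
  [0,0,0,0,110],
  [0,0,-10,0,110],
  [0,0,-50,0,110],
  [0,0,-100,0,110],
  [0,0,-150,0,110],
  [0,0,-150,0,110],
  [0,0,-150,0,110],
])

```text
t: 38.85
ee_pos: [0.556, -0.0453, 0.1818]
tool_rot: [[0.149, 0.989, 0.001], [0.989, -0.149, 0.001], [0.001, 0.001, -1.0]]
wrist_force: [-0.2, -0.2, -0.2]
grip_width: 0.565
```

>>> send_rows([
  [40,-8,0,0,110],
  [90,-18,0,0,110],
  [140,-27,0,0,110],
  [190,-37,0,0,110],
  [240,-47,0,0,110],
  [290,-57,0,0,110],
  [330,-65,0,0,110],
  [350,-68,0,0,110],
  [354,-69,0,0,110],
  [354,-69,0,0,110],
])

```text
t: 40.1
ee_pos: [0.5405, 0.3142, 0.1808]
tool_rot: [[0.149, 0.989, -0.001], [0.989, -0.149, -0.001], [-0.001, -0.001, -1.0]]
wrist_force: [0.4, -1.3, 0.3]
grip_width: 0.568
```

>>> send_rows([
  [0,0,30,0,110],
  [0,0,70,0,110],
  [0,0,110,0,110],
  [0,0,135,0,110],
  [0,0,147,0,110],
  [0,0,152,0,110],
  [0,0,152,0,110],
  [0,0,152,0,110],
])

```text
t: 41.1
ee_pos: [0.5412, 0.3154, 0.0305]
tool_rot: [[0.149, 0.989, 0.001], [0.989, -0.149, 0.001], [0.001, 0.001, -1.0]]
wrist_force: [0.0, -0.3, 0.4]
grip_width: 0.572
```

>>> send_rows([
  [0,0,0,0,255],
  [0,0,0,0,255],
  [0,0,0,0,255],
  [0,0,0,0,255],
  [0,0,0,0,255],
  [0,0,0,0,255],
])

```text
t: 41.85
ee_pos: [0.5407, 0.3152, 0.0297]
tool_rot: [[0.148, 0.989, 0.0], [0.989, -0.148, 0.0], [0.0, 0.0, -1.0]]
wrist_force: [-1.5, 0.9, 5.7]
grip_width: 0.364
```

>>> send_rows([
  [0,0,-8,0,255],
  [0,0,-30,0,255],
  [0,0,-65,0,255],
  [0,0,-105,0,255],
  [-15,4,-130,0,255],
  [-50,13,-140,0,255],
  [-90,24,-140,0,255],
  [-130,35,-140,0,255],
  [-170,46,-140,0,255],
  [-210,56.5,-140,0,255],
])

```text
t: 43.1
ee_pos: [0.5651, 0.0975, 0.1694]
tool_rot: [[0.149, 0.989, -0.0], [0.989, -0.149, -0.0], [-0.0, -0.0, -1.0]]
wrist_force: [0.2, -0.1, -0.5]
grip_width: 0.363
```

>>> send_rows([
  [-35,9.5,0,0,255],
  [-53,14.5,0,0,255],
  [-59,16,0,0,255],
  [-59.5,16,10,0,255],
  [-59.5,16,45,0,255],
  [-59.5,16,85,0,255],
  [-59.5,16,108,0,255],
  [-59.5,16,118,0,255],
  [-59.5,16,118,0,255],
  [-59.5,16,118,0,255],
])

```text
t: 44.35
ee_pos: [0.573, 0.0383, 0.0523]
tool_rot: [[0.148, 0.989, 0.002], [0.989, -0.148, 0.0], [0.001, 0.001, -1.0]]
wrist_force: [-0.3, 0.5, -0.8]
grip_width: 0.361
```

```bash
python3 look.py w10; python3 -c "
import cv2
a=cv2.imread('pics/w10.png');cv2.imwrite('pics/w10c.png',cv2.resize(a[110:290,180:440],None,fx=3,fy=3,interpolation=2))"
```

```text
44.35 [0.573  0.0383 0.0523] 0.36057387028506543 [-0.2575  0.4678 -0.8359] 
 [[ 0.1481  0.989   0.0016]
 [ 0.989  -0.1481  0.0005]
 [ 0.0007  0.0015 -1.    ]] 
 [ 0.4073  0.366  -0.4269  0.0003 -0.7763 -2.1269] [0.4965 0.049  0.2098]
f 309.70691628693146
```

View pics/w10c.png

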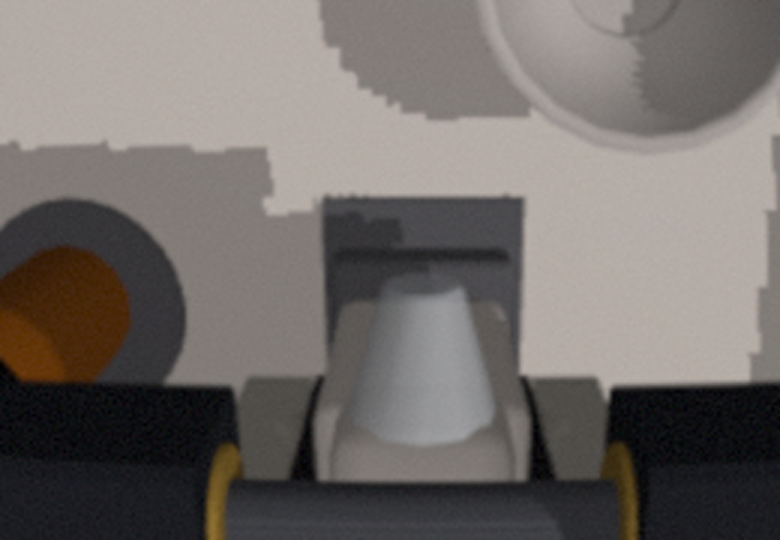

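Run:
```python
from h import *
m=np.load('pics/w10.npy',allow_pickle=True).item()
X=np.array([.989,-.148,0]);Y=np.array([.148,.989,0])
q=lambda u,v,z:(lambda p:(round(p@X,4),round(p@Y,4)))(ray('wrist',(180+u/3,110+v/3),z,m))
print('inlay',q(322,198,.006),q(524,198,.006),'foot bottom',q(332,249,.0266),q(510,249,.0266),'foot top',q(332,262,.0386),q(510,262,.0386))
```

```text
inlay (np.float64(0.5284), np.float64(0.0997)) (np.float64(0.5284), np.float64(0.1452)) foot bottom (np.float64(0.5346), np.float64(0.1037)) (np.float64(0.5346), np.float64(0.1403)) foot top (np.float64(0.5339), np.float64(0.1048)) (np.float64(0.5339), np.float64(0.1391))
```

>>> send_rows([
  [0.3,0,6,0,255],
  [0.3,0,12,0,255],
  [0.3,0,16,0,255],
  [0.3,0,18.5,0,255],
  [0.3,0,20,0,255],
  [0.3,0,20.3,0,255],
  [0.3,0,20.3,0,255],
])

```text
t: 45.28
ee_pos: [0.5722, 0.0379, 0.0317]
tool_rot: [[0.148, 0.989, -0.0], [0.989, -0.148, -0.0], [-0.0, -0.0, -1.0]]
wrist_force: [-3.3, -0.0, 5.2]
grip_width: 0.363
```

Contact; release, rise, back off toward the start side.

>>> send_rows([
  [0,0,0,0,140],
  [0,0,0,0,110],
  [0,0,0,0,110],
  [0,0,0,0,110],
  [0,0,-10,0,110],
  [0,0,-50,0,110],
  [0,0,-100,0,110],
  [0,0,-150,0,110],
  [0,0,-180,0,110],
  [0,0,-180,0,110],
])

```text
t: 46.52
ee_pos: [0.5738, 0.0384, 0.2149]
tool_rot: [[0.148, 0.989, 0.006], [0.989, -0.148, 0.002], [0.003, 0.006, -1.0]]
wrist_force: [0.4, -0.4, -0.5]
grip_width: 0.57
```

>>> send_rows([
  [60,-10,0,0,110],
  [120,-20,0,0,110],
  [180,-30,0,0,110],
  [240,-50,0,0,110],
  [300,-80,0,0,110],
  [350,-110,0,0,110],
  [400,-140,0,0,110],
  [440,-170,0,0,110],
  [440,-170,0,0,110],
  [440,-170,0,0,110],
])

```text
t: 47.78
ee_pos: [0.4692, 0.4981, 0.2103]
tool_rot: [[0.148, 0.989, -0.001], [0.989, -0.148, -0.001], [-0.001, -0.001, -1.0]]
wrist_force: [0.9, -0.3, -1.1]
grip_width: 0.569
```

Run:
```python
from h import *
s=ctrl.read_state();print(s['t'],s['ee_pos'])
a=ctrl.capture('top')[:,:,::-1];cv2.imwrite('pics/t9.png',a);f=lambda x0,x1:cv2.resize(np.ascontiguousarray(a[178:312,x0:x1]),None,fx=4,fy=4,interpolation=cv2.INTER_CUBIC)
cv2.imwrite('pics/t9c.png',cv2.hconcat([f(242,380),f(417,465)]))
```

```text
47.775 [0.46921111 0.49809054 0.21033304]
```

View pics/t9c.png

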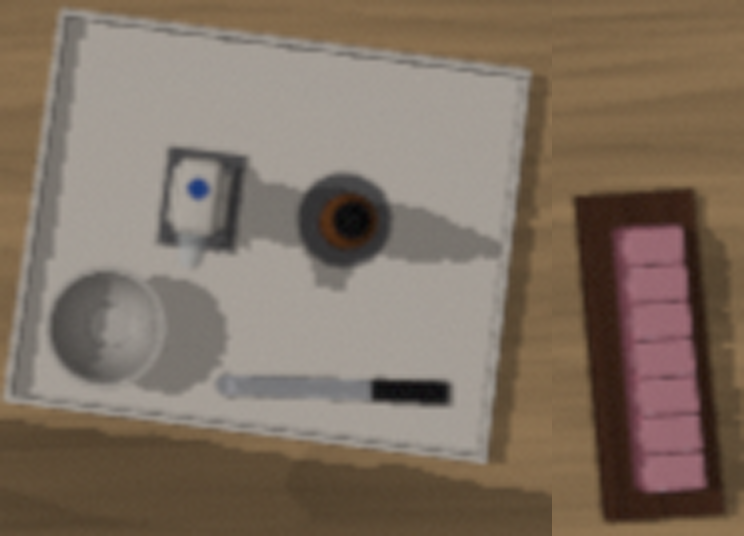

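Run:
```python
from h import *
A=cv2.imread('pics/top0.png');B=cv2.imread('pics/t9.png')
def reg(n,x0,x1,y0,y1):
    t=cv2.resize(A[y0:y1,x0:x1],None,fx=8,fy=8,interpolation=2);s=cv2.resize(B[y0-4:y1+4,x0-4:x1+4],None,fx=8,fy=8,interpolation=2)
    r=cv2.matchTemplate(s,t,cv2.TM_CCOEFF_NORMED);_,v,_,p=cv2.minMaxLoc(r);print(n,v,(np.array(p)-32)/8,'px')
reg('bottle',319,339,224,241);reg('therm',284,298,217,240);reg('bowl',252,284,244,274);reg('file',298,358,269,281)
reg('bulb',325,335,228,237)
m=ctrl.camera_model('top')
P=lambda l,z:np.array([ray('top',((u-552+.5)/4-.5+417,(v+.5)/4-.5+178),z,m) for u,v in l])
for p in (P([(622,227),(684,226),(706,488),(645,493)],.037),P([(575,197),(694,189),(724,513),(604,521)],.012)):
    d=p[0]-p[3]+p[1]-p[2];print(p.mean(0),np.degrees(np.arctan2(d[1],d[0])),np.linalg.norm(d)/2)
```

```text
bottle 0.975074052810669 [0.375 0.25 ] px
therm 0.989693284034729 [0.5   0.125] px
bowl 0.998648464679718 [0. 0.] px
file 0.9995296597480774 [0. 0.] px
bulb 0.9524132609367371 [0.75  0.625] px
[ 0.47153102 -0.30696927  0.037     ] 1.6691143007287952 0.1482566349697935
[ 0.47244127 -0.30673021  0.012     ] 2.0624660141123075 0.18693321442717548
```

```bash
python3 -c "
from plant import ctrl
print(ctrl.finish_job())"
```

```text
the job is handed in; nothing more can be done
None
```

The job is handed in at about 48 s of the 117 s allowed. I stood the bottle and then the thermometer on the cork mat, and laid the organizer lids-up on the board. I then stood the bottle on the round inlay and the thermometer on the oblong one.

My last checks were on the overhead picture taken after the gripper had let go and backed off:

- **Organizer:** it first lay about 3 mm off along the board. I re-gripped and shifted it before bringing anything back. It now measures about 1 mm from the board's middle and within 0.5° of its length.
- **Thermometer:** it is upright and about 1 mm from its starting place, with its foot along the inlay.
- **Bottle:** it is upright and about 1–2 mm from its starting place at the inlay's centre. The checks disagreed slightly. The wrist camera called for a 1 mm correction, which I made. The overhead comparison and the arm's own readings suggest that correction overshot, but I left it because it is well inside the inlay.
- **Bowl and nail file:** neither moved measurably.

Every contact force in the step reports was under 12 N. I did not check separately that the organizer stayed still while I took the bottle. The wrist view just before I gripped it matched its starting position to within 1–2 pixels (about 1 mm).

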